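# Pan to the keep-warm ring, guard locked one hole over

## Task

Breakfast is done: without lifting it, slide the lidded saucepan sideways across the hot tray from the red ring until it stands inside the yellow keep-warm ring, and let go of it. Then bring the bed guard across to it: pull up the red lock knob, slide the guard along its rail to the next hole on the pan's side, and let the pin down fully home in that hole. Finish while still holding the knob, gripped, with the pin kept home; leave everything else on the nightstand where it is.

Things in the scene. Friction and masses are not known exactly. Their poses are not given: they have to be found in the camera images.
- tray: Hot tray: a flat two-zone warming plate with a pale grey glass top, 180 (x) by 420 (y) by 30 mm high, fixed on the nightstand. Origin: centre of its underside, on the table. Its x axis points away from the robot towards the bed, y to the left along the tray. The guard rail runs along its far (+x) side, parallel to its y axis, 98 mm from the tray's centre line.
- ring_red: Red ring printed flat on the tray's top (the hot zone), outer radius 70 mm, inner radius 63 mm, with a small dot at its centre. Origin: its centre, 30 mm above the table. It lies 100 mm left or right of the tray's centre, the yellow ring on the other side; which side varies.
- ring_yellow: Yellow ring printed flat on the tray's top (the keep-warm zone), same size as the red one. Origin: its centre, 30 mm above the table.
- pan: Teal lidded saucepan standing on the red ring, the lid clipped on; 0.4 to 0.9 kg. Body 104 mm across at the base and 70 mm high (lid edge 110 mm across); a small wooden lid knob (24 mm across) tops it at 99 mm. Origin: centre of its base. A straight wooden bar handle points along the pan's own -x axis, roughly to the robot: 18 mm wide, 14 mm high, its centre line 57 mm above the base, from 52 to 174 mm from the pan's axis; best gripped about 107 mm out.
- knob (a point): Centre of the red knurled lock knob, an upright cylinder 24 mm across and 24 mm high on top of the guard's sleeve. With the pin home the point is 176 mm above the table and the knob's underside 164 mm; under it a thin stem rises from the steel nut (top 150.5 mm, 21 mm across) on the sleeve (top 142 mm; 30 by 70 mm along the rail). The knob moves sideways with the guard.
- lock (a joint): Lift of the lock knob and its pin in m: 0 pin fully home, 0.014 top stop. It is sprung downwards: about 4 N holds it home and 8.5 N is needed at the top. The pin (8 mm thick, round-ended) stands 9 mm deep in a hole when home, so it is clear of the rail above 0.009; between holes it rides on the rail at about 0.009 and it drops in by the spring when over a hole.
- guard (a joint): Position of the guard along its rail in m, growing to the tray's left (+y): 0 is the middle hole where it starts, +0.060 the next hole to the left, -0.060 the next to the right, +/-0.120 the outermost holes. The guard is a clear screen 200 mm long in an aluminium frame, hanging from a dark sleeve on the rail; it slides with about 2 N once the pin is clear.
- hole_mid (a point): Middle hole of the rail (11 mm square), at the rail's top face, 135 mm above the table; five such holes lie 60 mm apart along the rail. The guard starts locked in this one, its sleeve covering it.
- hole_left (a point): Next hole to the left of the middle one (tray's +y), at the rail's top face.
- hole_right (a point): Next hole to the right of the middle one (tray's -y), at the rail's top face.
- warmer_case: Bystander: silver aluminium hand warmer case, 100 x 62 x 19 mm, near the left edge. Origin: centre of its underside.
- peg_strip: Bystander: white plastic peg board strip with dark holes, 280 x 60 x 8 mm, lying flat along the left edge. Origin: centre of its underside.
- vitamin_tube: Bystander: clear plastic vitamin tube with white snap cap, standing, 29 mm across and 100 mm high, close to the tray's left end. Origin: centre of its underside.
- spoon_rest: Bystander: wooden spoon rest with a round end, about 190 x 80 x 16 mm, near the left edge. Origin: centre of its underside.
- ashtray: Bystander: empty brown ceramic ashtray, 110 mm across, 32 mm high, left of the robot, in front of the tray. Origin: centre of its underside.
- mug: Bystander: white mug, 76 mm across, 85 mm high, close to the tray's right end. Origin: centre of its underside.
- remote: Bystander: white remote control, 150 x 42 x 16 mm, lying in front of the tray on the right. Origin: centre of its underside.

How it is judged:
On the way, in this order (a step that is already met when the one before it is completed fails the run):
1. the pan stands inside the yellow ring, at rest and let go (horizontal distance between pan and ring_yellow below 0.018 m and z of pan in the frame of tray between 0.025 and 0.034 m and angle between pan's own z axis and vertical below 0.06 rad and linear speed of pan below 0.02 m/s and contact force between the fingers and pan below 0.2 N), for 0.2 s.
2. the lock knob is pulled up until the pin is clear, the guard still at its first hole (value of joint lock above 0.008 m and value of joint guard between -0.01 and 0.01 m), for 0.04 s.
At the end, for the whole second after the job is handed in: Pan upright, at rest, released, within 18 mm of the yellow ring's centre; guard still and within 4 mm of the next hole on that side (+0.060 if yellow is on the tray's left, else -0.060); pin home within 2 mm; fingers hold the knob with over 3 N; bystanders within 20 mm of their places (all of step 1 and value of joint lock between -0.002 and 0.002 m and velocity of joint guard between -0.02 and 0.02 m/s and ((y of ring_yellow in the frame of tray above 0 m and value of joint guard between 0.056 and 0.064 m) or (y of ring_yellow in the frame of tray below 0 m and value of joint guard between -0.064 and -0.056 m)) and contact force between the fingers and lock above 3 N and distance of each of warmer_case, peg_strip, vitamin_tube, spoon_rest, ashtray, mug, remote from where it was at the start of the episode below 0.02 m); the arm keeps its last pose, push and grip.
It fails at once if the pan is lifted off the tray (over 8 mm) or tipped (over 0.15 rad) (z of pan in the frame of tray above 0.038 m or angle between pan's own z axis and vertical above 0.15 rad).
It fails at once if a bystander is knocked more than 30 mm from its place (distance of any of warmer_case, peg_strip, vitamin_tube, spoon_rest, ashtray, mug, remote from where it was at the start of the episode above 0.03 m).
It also fails if it takes over 48 s, if anything falls off the work surface, if the arm or the gripper's body presses on something with over 40 N, if the wrist force passes 120 N, or if a joint passes its speed limit or range.

## Robot

A 6-joint arm with a two-finger parallel gripper is mounted at the origin on the work surface. World frame = base frame: x ahead of the robot, y to its left, z up, the work surface at z = 0. Lengths are in m, angles in rad, forces in N, time in s.
With the tool pointing down it reaches from about 0.35 to 0.775 m from the base axis. Payload 5.5 kg.
Tool frame: the origin (TCP) lies at the very end of the fingers, on their centre line; the grasp point (between the pads) lies hold_point_z behind it (hold_point_z is the distance from the TCP to the grasp point, in m); x points along the fingers, y is the direction in which the jaws open and shut, and the axes are right-handed (so a half turn about x gives the same grasp; the last joint's range is limited). The gripper opens to 85 mm and grips with 20 to 120 N. Pads are 22 mm wide; open, the fingers measure 114 mm over their backs; the gripper's body (76 mm by 85 mm) begins 54 mm behind the grasp point. The pads swing forward as they close: fully open they stand 13 mm farther back than shut.
Start: joints at [1.119, 0.313, 0.046, 1.304, 0, 1.431], TCP at [0.176, 0.547, 0.231] pointing down, gripper open.
Joint ranges: [-2.76, 2.76], [-0.86, 1.69], [-1.03, 1.26], [-2.2, 2.34], [-1.47, 1.5], [-3.14, 3.14]. Speed limits (rad/s): [2.57, 2.57, 3.14, 3.14, 3.14, 3.14].

## Interface

Orientations are given as a unit quaternion [w, x, y, z].
In Python, from workcell import * gives the robot as it stands. The module is installed in compiled form; this text tells all that it offers.
- The arm moves only by the tool step_arm, never from a script. Its argument "targets" is a list of rows, each a list of 3 entries, a list of its own where there are three numbers: the turn, a rotation vector about the tool's x, y, z in degrees, then the shift along the tool's x, y, z in cm, then the finger opening in cm, from 0 to 8.54. A call has exactly 10 rows; each row shifts and turns the commanded pose from where the row before left it, along the tool's axes as they then stand; what a row does not reach is not made up. A row lasts 1/10 s, in which the tool goes at most 50 mm and 8.59 degrees, less where a joint would pass 70% of its speed; a pose out of reach is approached as far as the arm can. A call with a gripper value outside its range is refused whole. The fingers move at their own pace and stop on an object; "force" is the grip in N (left out, the last holds). Time passes only in rows, so rows that do not move let the fingers close, or fill a call up. It gives the time, the measured TCP pose, the force and the opening at its end, in the units of the state.
- get_state(): the state, without advancing time (a new reading comes with each control period).
- read_camera(name): name is "scene" or "top" or "wrist"; returns the picture (420x560x3 uint8, red, green, blue); there is no depth.
- camera_model(name): a dict with "fx", "fy", "cx", "cy" (pixels), "dist_coeffs" ([k1, k2, p1, p2, k3] as OpenCV has them; the pictures are not rectified), "xyz" and "rotation" of the camera in the world; the wrist camera has in their place "T_tool_cam" (4x4, takes a point from camera to tool coordinates, whose origin is the TCP and whose axes are the tool frame's). Camera axes: x right, y down, z forward; pixel columns grow to the right and rows downward; lengths in m; the calibration is good to about 2 mm. A picture is of the moment at which its call begins: read the wrist's pose just before it. camera_model takes no time and is no camera call.
- hand_in(): hands the job in, once; it reports no verdict.
Trained networks look in the newest picture that a camera, given by its name, has taken for a name from the list of things; names that differ only in an ending like _2 or _b are one class to them, and where a whole thing is asked for, a point or a joint stands for the part that bears it (a point fixed in the world has none). Each returns a list of dicts, best first, with "p" (0 to 1); they miss things now and then, are a little off and sometimes report something else, mostly with a low value. They report only what shows in the picture. A call takes as long as a camera call.
- find_in(camera, label): "extent" ([left, top, width, height] in pixels, round what is visible of it).
- silhouettes(camera, label): "mask" (420x560 bool, what is visible of it) and "extent" ([left, top, width, height] in pixels, round what is visible of it).
The state is a dict: "clock": time; "joint_pos": joint angles; "qvel": joint speeds; "tau": joint torques, N m; "tcp_pos": TCP position; "orientation": TCP orientation; "wrist_force": force on the tool from outside, world axes, zero at the start; "ft_torque": the same for the moment, N m; "finger_gap": finger opening in m.
Only numpy, scipy, OpenCV 4.12 (cv2) and the standard library are available. Lean on these libraries where they do the work, as an engineer would, in place of code of your own. Each camera call takes 0.05 s, during which the arm holds its last target.

## Working session

There is one attempt and no reset: what is moved stays moved. The work goes in short steps, Python scripts to look and compute and a tool call to move; the robot and the scene stay as the last step left them, time stands still between calls to the robot, and variables do not carry over. Pictures are saved under pics/ and viewed, and the job is handed in when it is done.

Besides the shell and the picture viewer there is one more tool, called after "Call:" by a JSON object that holds its "op" and its "data", one argument or row to a line. step_arm: Moves the arm, as the interface text tells. Its arguments: {"type":"object","properties":{"targets":{"type":"array","items":{"type":"array"}},"force":{"type":"number"}},"required":["targets"]}

```bash
mkdir -p pics
python3 - <<'E'
from workcell import *
import cv2
s=get_state()
for k in s: print(k,s[k])
for c in ["scene","top","wrist"]:
    im=read_camera(c); cv2.imwrite(f"pics/{c}0.png",im[:,:,::-1])
    print(c,camera_model(c))
E
```

```text
clock 0.0
joint_pos [1.11939295e+00 3.14019073e-01 4.49613812e-02 1.30361122e+00
 9.94103396e-06 1.43119552e+00]
qvel [ 0.00077361  0.00114003 -0.00015837  0.00129419 -0.00142385  0.00010386]
tau [ 7.99222516e-05 -4.80630577e+01  2.98533279e+01  1.92186580e-02
  3.46472495e-05  3.96223982e-06]
tcp_pos [0.17617132 0.54679622 0.23039107]
orientation [ 0.69833451  0.10916045  0.69872684 -0.11042513]
wrist_force [-0.09704781  0.05420315 -0.53786943]
ft_torque [-0.00978557 -0.01877561  0.02771889]
finger_gap 0.08538131173424941
scene {'fx': 463.3584169329145, 'fy': 463.3584169329145, 'cx': 286.4171064671203, 'cy': 205.1970349057844, 'dist_coeffs': array([0.04340832, 0.        , 0.        , 0.        , 0.        ]), 'xyz': array([1.21401608, 0.5292634 , 0.88521638]), 'rotation': array([-0.19911845,  0.4698487 ,  0.78736715, -0.34590031])}
top {'fx': 466.7604024781154, 'fy': 466.7604024781154, 'cx': 277.5242095444263, 'cy': 210.61028871796228, 'dist_coeffs': array([0.0200297, 0.       , 0.       , 0.       , 0.       ]), 'xyz': array([0.35825941, 0.13700341, 1.29767475]), 'rotation': array([-0.04052649,  0.70753455, -0.70447298,  0.03834446])}
wrist {'fx': 319.5156312797676, 'fy': 319.5156312797676, 'cx': 274.2054919485079, 'cy': 218.40534805005, 'dist_coeffs': array([-0.05305786,  0.        ,  0.        ,  0.        ,  0.        ]), 'T_tool_cam': array([[-1.49433812e-04, -2.93224177e-01,  9.56043702e-01,
        -1.43212642e-01],
       [ 9.99999977e-01,  1.05718661e-04,  1.88728899e-04,
        -1.01837442e-03],
       [-1.56411536e-04,  9.56043708e-01,  2.93224155e-01,
        -7.49943204e-02],
       [ 0.00000000e+00,  0.00000000e+00,  0.00000000e+00,
         1.00000000e+00]])}
```

View pics/scene0.png

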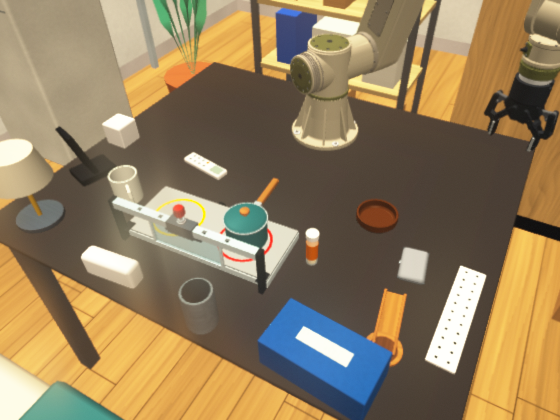

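View pics/top0.png

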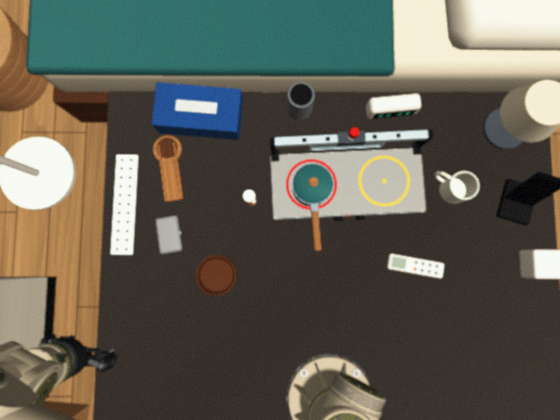

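```bash
cat > h.py <<'E'
from workcell import *
import numpy as np, cv2
from scipy.spatial.transform import Rotation as R
def rot(q): return R.from_quat([q[1],q[2],q[3],q[0]]).as_matrix()
def cam(name,s=None):
    m=camera_model(name)
    K=np.array([[m['fx'],0,m['cx']],[0,m['fy'],m['cy']],[0,0,1]])
    if name=='wrist':
        s=s or get_state(); T=np.eye(4); T[:3,:3]=rot(s['orientation']); T[:3,3]=s['tcp_pos']
        T=T@m['T_tool_cam']; return K,m['dist_coeffs'],T[:3,:3],T[:3,3]
    return K,m['dist_coeffs'],rot(m['rotation']),np.array(m['xyz'])
def ray(name,uv,s=None):
    K,d,Rm,c=cam(name,s); p=cv2.undistortPoints(np.array([[uv]],float),K,d)[0,0]
    return c,Rm@np.array([p[0],p[1],1])
def onz(name,uv,z,s=None):
    c,v=ray(name,uv,s); return c+v*(z-c[2])/v[2]
def proj(name,P,s=None):
    K,d,Rm,c=cam(name,s); P=np.atleast_2d(P)
    return cv2.projectPoints(((P-c)@Rm),np.zeros(3),np.zeros(3),K,d)[0][:,0]
def tri(obs):
    A=np.zeros((3,3));b=np.zeros(3)
    for c,v in obs:
        v=v/np.linalg.norm(v);M=np.eye(3)-np.outer(v,v);A+=M;b+=M@c
    return np.linalg.solve(A,b)
E
python3 - <<'E'
from h import *
for l in ["tray","ring_red","ring_yellow","pan","knob","mug","vitamin_tube","remote","ashtray"]:
  for c in ["top","scene"]:
    r=silhouettes(c,l)
    for q in r[:2]:
        m=q['mask']; ys,xs=np.nonzero(m); print(l,c,round(q['p'],2),q['extent'],round(xs.mean(),1),round(ys.mean(),1),m.sum())
        if c=='top' and q is r[0]:
            print('   ',{z:onz(c,(xs.mean(),ys.mean()),z).round(3)[:2].tolist() for z in (0.03,0.085,0.176)})
            np.save(f'm_{l}.npy',m)
E
```

```text
tray top 0.97 [269.6, 127.1, 161.7, 92.8] 353.8 173.3 9610
    {0.03: [0.604, -0.068], 0.085: [0.594, -0.06], 0.176: [0.576, -0.045]}
tray top 0.65 [290.1, 161.7, 44.9, 87.5] 312.7 191.8 1812
tray scene 0.76 [107.0, 187.3, 195.2, 107.6] 202.4 235.1 8149
tray scene 0.66 [395.9, 249.5, 32.9, 35.0] 412.7 265.6 937
ring_red top 0.6 [285.6, 157.8, 53.4, 47.2] 312.0 182.7 379
    {0.03: [0.578, 0.047], 0.085: [0.568, 0.051], 0.176: [0.553, 0.057]}
ring_red top 0.45 [348.9, 123.3, 12.3, 16.9] 353.5 132.8 89
ring_red scene 0.55 [223.0, 230.9, 51.6, 32.3] 257.2 247.3 137
ring_red scene 0.52 [146.6, 203.5, 76.3, 64.5] 185.5 238.1 1924
ring_yellow top 0.8 [361.6, 158.6, 48.8, 49.9] 388.1 188.2 281
    {0.03: [0.564, -0.162], 0.085: [0.555, -0.149], 0.176: [0.54, -0.127]}
ring_yellow scene 0.56 [153.3, 200.3, 50.8, 30.5] 183.9 207.5 205
ring_yellow scene 0.3 [423.2, 262.7, 62.7, 110.9] 455.6 319.9 3066
pan top 0.91 [291.3, 162.1, 43.4, 86.7] 312.5 190.8 1686
    {0.03: [0.556, 0.045], 0.085: [0.547, 0.049], 0.176: [0.533, 0.056]}
pan top 0.16 [271.6, 126.8, 161.1, 31.4] 350.4 140.3 1446
knob top
[... 503 characters left out ...]
 [107.5, 198.7, 160.2, 94.6] 188.6 234.9 2241
vitamin_tube top 0.51 [244.2, 188.4, 11.5, 19.4] 249.7 197.0 137
    {0.03: [0.538, 0.218], 0.085: [0.53, 0.214], 0.176: [0.517, 0.208]}
vitamin_tube scene 0.79 [308.4, 230.5, 11.2, 32.8] 311.8 246.3 467
remote top 0.74 [385.6, 255.3, 56.6, 22.0] 415.0 265.4 834
    {0.03: [0.354, -0.229], 0.085: [0.354, -0.213], 0.176: [0.354, -0.187]}
remote top 0.49 [110.5, 153.1, 27.3, 102.4] 124.4 204.1 2161
remote scene 0.65 [184.0, 152.9, 44.9, 28.0] 206.1 166.4 522
ashtray top 0.7 [193.5, 255.9, 44.5, 38.4] 215.5 275.0 1324
    {0.03: [0.325, 0.307], 0.085: [0.327, 0.3], 0.176: [0.329, 0.288]}
ashtray scene 0.87 [356.5, 201.5, 42.5, 28.6] 376.9 215.6 1102
```

Run:
```python
import workcell; print([n for n in dir(workcell) if not n.startswith('_')])
from h import *
print(globals().get('hold_point_z'))
s=get_state(); print(rot(s['orientation']).round(3))
im=read_camera('top').astype(int); sc=read_camera('scene').astype(int)
r,g,b=im[...,0],im[...,1],im[...,2]
Y=(r>150)&(g>130)&(b<110); Y[:150]=0;Y[215:]=0;Y[:,:340]=0;Y[:,430:]=0
Rd=(r>140)&(g<80)&(b<90); Rk=Rd.copy(); Rk[145:]=0; Rk[:,:330]=0; Rk[:,380:]=0
Rd[:155]=0; Rd[215:]=0; Rd[:,:275]=0; Rd[:,345:]=0
from scipy.optimize import least_squares
def fit(M,n):
    ys,xs=np.nonzero(M); P=np.array([onz('top',(x,y),.03)[:2] for x,y in zip(xs,ys)])
    f=lambda p:np.hypot(P[:,0]-p[0],P[:,1]-p[1])-.0665
    q=least_squares(f,P.mean(0),loss='soft_l1',f_scale=.003); print(n,len(xs),q.x.round(4),np.abs(q.fun).mean()); return q.x
y=fit(Y,'yellow'); rr=fit(Rd,'red'); d=rr-y; print(np.linalg.norm(d),'yaw',np.degrees(np.arctan2(-d[0],d[1])))
ys,xs=np.nonzero(Rk); uk=(xs.mean(),ys.mean()); print('knob top px',uk,len(xs))
S=(sc[...,0]>150)&(sc[...,1]<80)&(sc[...,2]<80); S[:200]=0 if 0 else S[:200]; S[:, :165]=0; S[:,195:]=0; S[:195]=0; S[225:]=0
ys,xs=np.nonzero(S); us=(xs.mean(),ys.mean()); print('knob scene',us,len(xs), tri([ray('top',uk),ray('scene',us)]).round(4)); print(onz('top',uk,.184))
yaw=np.arctan2(-d[0],d[1]); ex=np.array([np.cos(yaw),np.sin(yaw)])
print('knob pred', (rr+y)/2+ex*.098)
# crop zooms
c=read_camera('top')[120:260,265:435]; cv2.imwrite('pics/topzoom.png',cv2.resize(c[:,:,::-1],None,fx=4.5,fy=4.2,interpolation=cv2.INTER_CUBIC))
# pan mask: handle
o=(r>110)&(g>40)&(g<130)&(b<80)&(r-g>45); o[:205]=0;o[255:]=0;o[:,:300]=0;o[:,:]&=(np.arange(560)<335)[None]
ys,xs=np.nonzero(o); print('handle px',len(xs),xs.min(),xs.max(),ys.min(),ys.max())
for v in range(206,252,5):
    q=xs[ys==v]
    if len(q): print(v,q.min(),q.max(),onz('top',(q.mean(),v),.094)[:2].round(4))
```

```text
['MotionError', 'camera_model', 'find_in', 'get_state', 'hand_in', 'hold_point_z', 'read_camera', 'silhouettes']
0.0187
[[ 0.     0.307  0.952]
 [ 0.     0.952 -0.307]
 [-1.     0.     0.   ]]
yellow 285 [ 0.5849 -0.1501] 0.003235883302094745
red 116 [0.5747 0.0497] 0.0005999943084366823
0.19998714995888608 yaw 2.9392295489212357
knob top px (np.float64(354.37333333333333), np.float64(131.53333333333333)) 75
knob scene (np.float64(180.88888888888889), np.float64(207.11111111111111)) 9 [ 0.6754 -0.0428  0.1875]
[ 0.67826583 -0.04617391  0.184     ]
knob pred [ 0.67767277 -0.04518236]
handle px 262 300 324 205 250
206 300 322 [0.5055 0.0609]
216 312 316 [0.4795 0.0465]
221 313 318 [0.4665 0.0426]
226 313 318 [0.4535 0.0427]
231 313 319 [0.4406 0.0415]
236 314 319 [0.4277 0.0402]
241 314 319 [0.4148 0.0403]
246 315 320 [0.402  0.0378]
```

View pics/topzoom.png

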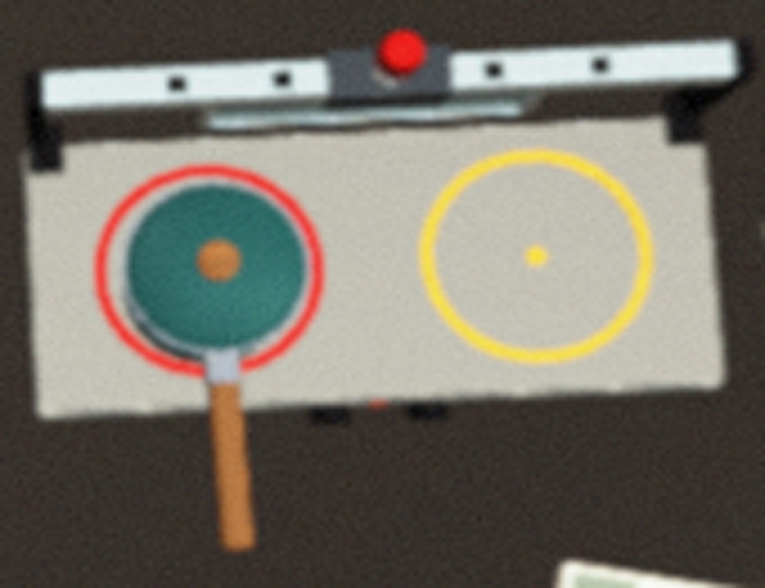

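Run:
```python
from h import *
p=onz('top',(313.2,181.3),.127);print('pan',p)
q=onz('top',(265+537/4.5,120+256/4.2),.03);print('ydot',q)
print('kn nut',proj('top',[[.6777,-.0452,.176]]))
```

```text
pan [0.56475247 0.05061584 0.127     ]
ydot [ 0.58353433 -0.15185563  0.03      ]
kn nut [[353.45604612 132.66737646]]
```

Call:
{"op": "step_arm", "data": {
  "targets": [
    [[-7.5,0,0],[0,0,0],8.5],
    [[-7.5,0,0],[0,0,0],8.5],
    [[-7.4,0,0],[0,0,0],8.5],
    [[0,0,0],[0,-4.2,2.0],8.5],
    [[0,0,0],[0,-4.2,2.0],8.5],
    [[0,0,0],[0,-4.2,2.0],8.5],
    [[0,0,0],[0,-4.2,2.0],8.5],
    [[0,0,0],[0,-4.2,2.0],8.5],
    [[0,0,0],[0,-4.2,2.0],8.5],
    [[0,0,0],[0,-4.2,2.0],8.5]
  ]
}}

```text
clock: 2.2
tcp_pos: [0.3398, 0.2637, 0.2316]
orientation: [0.707, -0.028, 0.706, 0.028]
wrist_force: [0.8, -0.4, -0.1]
finger_gap: 0.085
```

Call:
{"op": "step_arm", "data": {
  "targets": [
    [[0,0,0],[0,-4.2,1.7],8.5],
    [[0,0,0],[0,-4.2,1.7],8.5],
    [[0,0,0],[0,-4.2,1.7],8.5],
    [[0,0,0],[0,-4.2,1.7],8.5],
    [[0,0,0],[0,-4.2,1.7],8.5],
    [[0,0,0],[0,-2.1,1.7],8.5],
    [[0,0,0],[0,0,0],8.5],
    [[0,0,0],[0,0,0],8.5],
    [[0,0,0],[0,0,0],8.5],
    [[0,0,0],[0,0,0],8.5]
  ]
}}

```text
clock: 3.2
tcp_pos: [0.4585, 0.0441, 0.2314]
orientation: [0.706, -0.029, 0.707, 0.029]
wrist_force: [-0.4, 0.2, 0.6]
finger_gap: 0.0849
```

Run:
```python
from h import *
s=get_state(); print(s['clock'],s['tcp_pos'],rot(s['orientation']).round(3))
im=read_camera('wrist'); cv2.imwrite('pics/w1.png',im[:,:,::-1])
for P in [[.565,.0506,.129],[.458,.042,.094],[.402,.0378,.094],[.5842,-.151,.03]]: print(proj('wrist',P,s))
```

```text
3.2 [0.45849954 0.04406461 0.23137304] [[-0.    -0.081  0.997]
 [ 0.     0.997  0.081]
 [-1.     0.    -0.   ]]
[[272.76429834 330.79112006]]
[[272.85507155 206.45628118]]
[[273.18116745 143.28235325]]
[[107.33158315 280.40391718]]
```

View pics/w1.png

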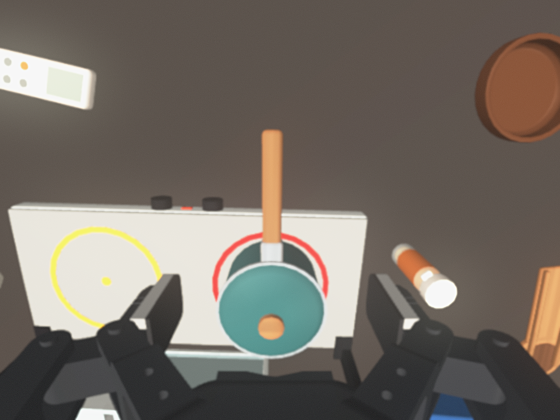

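Call:
{"op": "step_arm", "data": {
  "targets": [
    [[0,0,0],[4.0,-0.2,0],8.5],
    [[0,0,0],[4.0,0,0],8.5],
    [[0,0,0],[4.0,0,0],8.5],
    [[0,0,0],[3.0,0,0],8.5],
    [[0,0,0],[1.3,0,0],8.5],
    [[0,0,0],[0,0,0],8.5],
    [[0,0,0],[0,0,0],4],
    [[0,0,0],[0,0,0],1.5],
    [[0,0,0],[0,0,0],1.5],
    [[0,0,0],[0,0,0],1.5]
  ],
  "force": 30
}}

```text
clock: 4.25
tcp_pos: [0.4601, 0.0411, 0.0692]
orientation: [0.707, -0.028, 0.706, 0.028]
wrist_force: [-0.6, -0.6, -0.2]
finger_gap: 0.0276
```

Run:
```python
from h import *
s=get_state(); print(s['clock'],s['tcp_pos'],s['finger_gap'],s['wrist_force'],s['ft_torque'])
im=read_camera('wrist'); cv2.imwrite('pics/w2.png',im[:,:,::-1])
```

```text
4.25 [0.46006817 0.04112147 0.06920976] 0.027569212661367175 [-0.60586634 -0.61910055 -0.18981247] [ 0.01172671 -0.03520768  0.05194168]
```

View pics/w2.png

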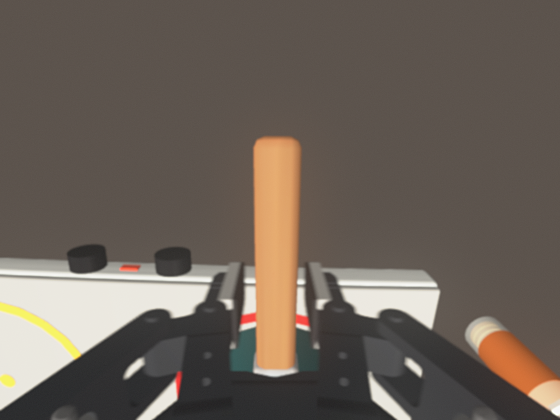

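Call:
{"op": "step_arm", "data": {
  "targets": [
    [[0,0,0],[0,0,0],1.2],
    [[0,0,0],[0,0,0],1.2],
    [[0,0,0],[0,0,0],1.2],
    [[0,0,0],[0,0,0],1.2],
    [[0,0,0],[0,0,0],1.2],
    [[0,0,0],[0,0,0],1.2],
    [[0,0,0],[0,0,0],1.2],
    [[0,0,0],[0,-0.3,0],1.2],
    [[0,0,0],[0,-0.5,0],1.2],
    [[0,0,0],[0,-0.5,0],1.2]
  ],
  "force": 30
}}

```text
clock: 5.3
tcp_pos: [0.4609, 0.0294, 0.0688]
orientation: [0.707, -0.028, 0.706, 0.03]
wrist_force: [0.1, 5.9, 4.3]
finger_gap: 0.0172
```

```bash
cat > look.py <<'E'
import sys
from h import *
n=sys.argv[1]
s=get_state(); print(s['clock'],s['tcp_pos'],s['finger_gap'],s['wrist_force'].round(2),s['ft_torque'].round(2))
im=read_camera('top')
c=im[115:265,265:435]; cv2.imwrite(f'pics/{n}.png',cv2.resize(c[:,:,::-1],None,fx=4,fy=4,interpolation=cv2.INTER_CUBIC))
i=im.astype(int);r,g,b=i[...,0],i[...,1],i[...,2]
M=(g>70)&(r<80)&(g-r>35)&(b>60); M[:150]=0; M[220:]=0;M[:,:270]=0;M[:,430:]=0
k=cv2.connectedComponentsWithStats(M.astype(np.uint8))
j=1+k[2][1:,4].argmax(); msk=(k[1]==j).astype(np.uint8)
cs,_=cv2.findContours(msk,cv2.RETR_EXTERNAL,cv2.CHAIN_APPROX_NONE)
(cx,cy),rad=cv2.minEnclosingCircle(max(cs,key=len)); print('teal',k[2][j],cx,cy,rad,'pan by lid',onz('top',(cx,cy),.09).round(4))
W=(r>120)&(g>50)&(g<140)&(b<100)&(r-g>35); W&=cv2.dilate(cv2.morphologyEx(msk,cv2.MORPH_CLOSE,np.ones((9,9))),np.ones((1,1)))>0
ys,xs=np.nonzero(W); 
if len(xs): print('lidknob',len(xs),xs.mean(),ys.mean(),onz('top',(xs.mean(),ys.mean()),.127).round(4))
E
python3 look.py t1
```

```text
5.3 [0.46093121 0.02935241 0.06879421] 0.017172339808250114 [0.08 5.94 4.27] [ 1.04 -0.13  0.33]
teal [298 164  36  37 567] 316.1875 182.71875 18.938861846923828 pan by lid [0.5675 0.0401 0.09  ]
```

View pics/t1.png

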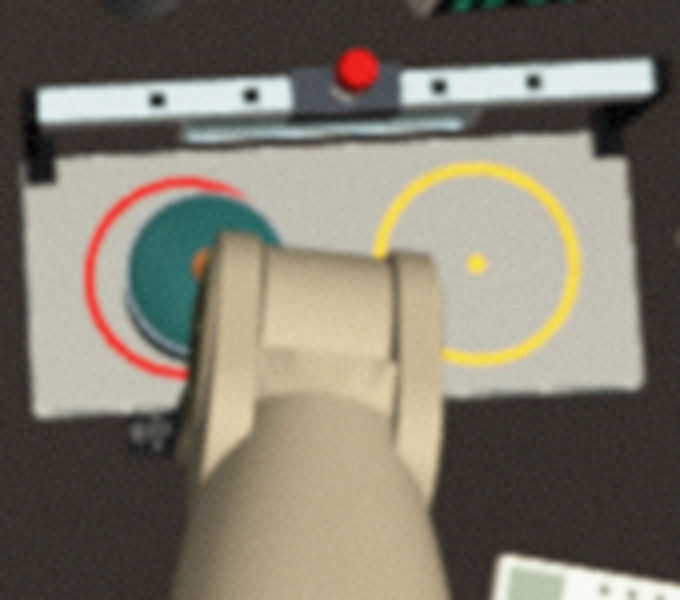

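Call:
{"op": "step_arm", "data": {
  "targets": [
    [[0,0,0],[0,-0.8,0],1.2],
    [[0,0,0],[0,-1.0,0],1.2],
    [[0,0,0],[0,-1.0,0],1.2],
    [[0,0,0],[0,-1.0,0],1.2],
    [[0,0,0],[0,-1.0,0],1.2],
    [[0,0,0],[0,-1.0,0.1],1.2],
    [[0,0,0],[0,-1.0,0],1.2],
    [[0,0,0],[0,-1.0,0],1.2],
    [[0,0,0],[0,-1.0,0],1.2],
    [[0,0,0],[0,-1.0,0],1.2]
  ]
}}

```text
clock: 6.35
tcp_pos: [0.4695, -0.0685, 0.0687]
orientation: [0.707, -0.028, 0.706, 0.03]
wrist_force: [0.6, 7.3, 5.0]
finger_gap: 0.0174
```

Call:
{"op": "step_arm", "data": {
  "targets": [
    [[0,0,0],[0,-1.0,0],1.2],
    [[0,0,0],[0,-1.0,0],1.2],
    [[0,0,0],[0,-1.0,0],1.2],
    [[0,0,0],[0,-1.0,0.1],1.2],
    [[0,0,0],[0,-1.0,0],1.2],
    [[0,0,0],[0,-1.0,0.1],1.2],
    [[0,0,0],[0,-1.0,0],1.2],
    [[0,0,0],[0,-0.8,0],1.2],
    [[0,0,0],[0,-0.8,0],1.2],
    [[0,0,0],[0,0,0],1.2]
  ]
}}

```text
clock: 7.35
tcp_pos: [0.4785, -0.1551, 0.0687]
orientation: [0.707, -0.028, 0.706, 0.028]
wrist_force: [0.8, 2.0, 4.9]
finger_gap: 0.0181
```

```bash
python3 look.py t2
python3 - <<'E'
from h import *
s=get_state()
im=read_camera('wrist'); cv2.imwrite('pics/w3.png',im[:,:,::-1])
im=read_camera('scene'); cv2.imwrite('pics/s3.png',im[:,:,::-1])
E
```

```text
7.35 [ 0.47849463 -0.15505707  0.06871133] 0.01814956041622473 [0.79 2.03 4.93] [ 0.53 -0.22  0.26]
teal [ 369  158   39   38 1036] 387.8358154296875 176.27984619140625 19.17780876159668 pan by lid [ 0.5853 -0.1476  0.09  ]
lidknob 59 389.93220338983053 174.52542372881356 [ 0.5829 -0.1443  0.127 ]
```

View pics/t2.png

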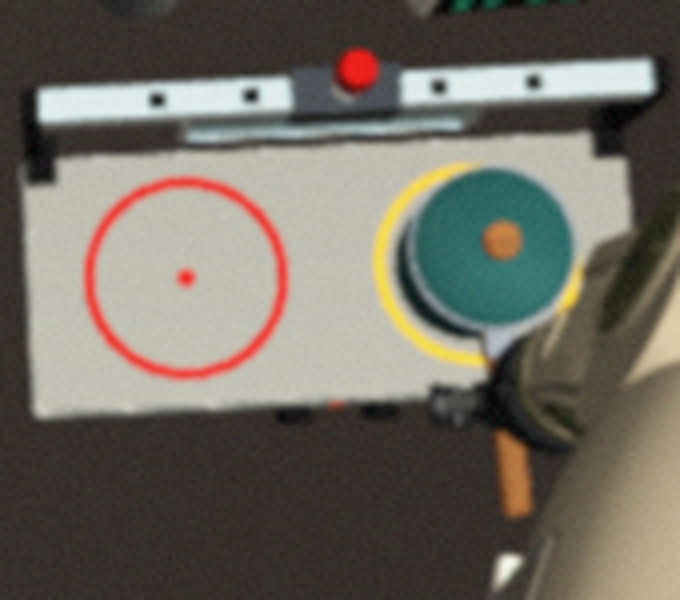

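View pics/s3.png

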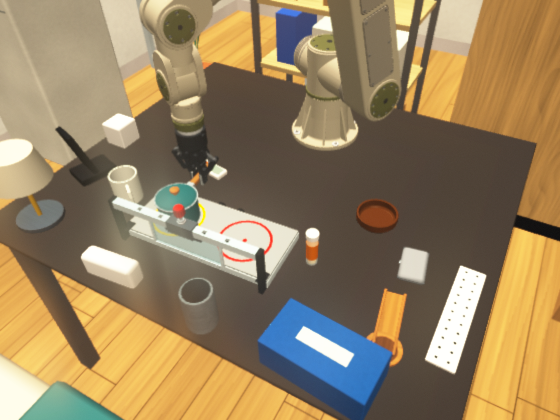

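Call:
{"op": "step_arm", "data": {
  "targets": [
    [[0,0,0],[0,-0.4,0],1.2],
    [[0,0,0],[0,-0.2,0],1.2],
    [[0,0,0],[0,0,0],1.2],
    [[0,0,0],[0,0,0],2.2],
    [[0,0,0],[0,0,0],4],
    [[0,0,0],[0,0,0],6],
    [[0,0,0],[0,0,0],6],
    [[0,0,0],[0,0,0],6],
    [[0,0,0],[0,0,0],6],
    [[0,0,0],[0,0,0],6]
  ]
}}

```text
clock: 8.5
tcp_pos: [0.4783, -0.1611, 0.0683]
orientation: [0.707, -0.028, 0.707, 0.028]
wrist_force: [0.3, -1.3, 1.4]
finger_gap: 0.0601
```

```bash
python3 look.py t3
python3 - <<'E'
from h import *
s=get_state()
im=read_camera('wrist'); cv2.imwrite('pics/w4.png',im[:,:,::-1])
E
```

```text
8.5 [ 0.47834975 -0.16106059  0.06825563] 0.06005352151643892 [ 0.32 -1.31  1.37] [-0.   -0.02  0.02]
teal [ 371  158   38   38 1030] 389.224853515625 176.08995056152344 19.215557098388672 pan by lid [ 0.5858 -0.1512  0.09  ]
lidknob 57 391.50877192982455 174.21052631578948 [ 0.5837 -0.1483  0.127 ]
```

View pics/t3.png

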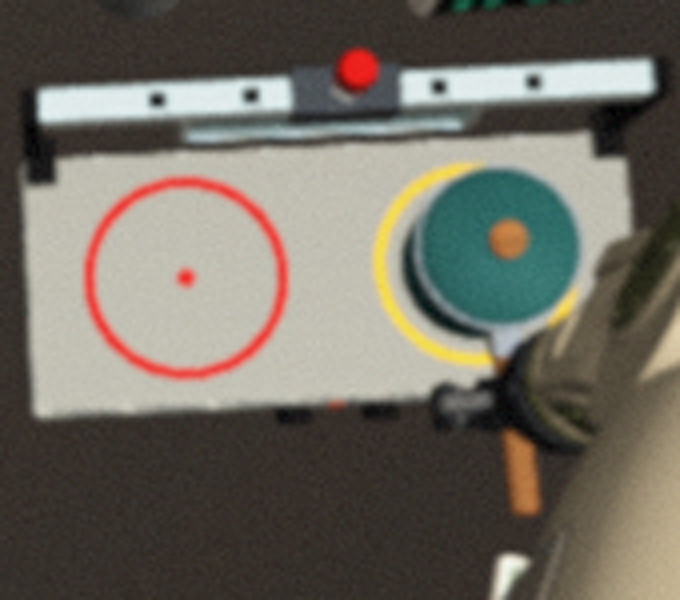

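View pics/w4.png

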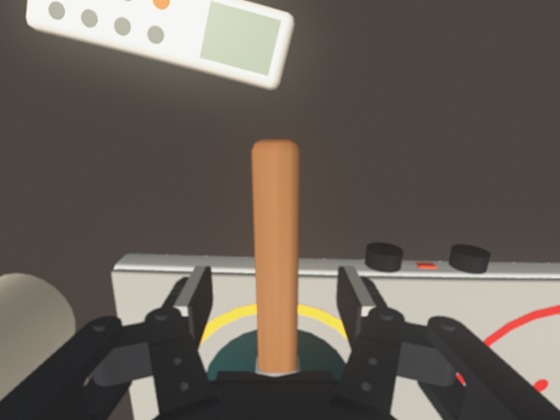

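Call:
{"op": "step_arm", "data": {
  "targets": [
    [[0,0,0],[-3,0,0],6],
    [[0,0,0],[-4.5,0,0],6],
    [[0,0,0],[-4.5,0,0],6],
    [[0,0,0],[-4.5,0,0],6],
    [[0,0,0],[-1.5,0,0],6],
    [[0,0,0],[0,2.0,4.0],6],
    [[0,0,0],[0,2.0,4.0],6],
    [[0,0,0],[0,2.0,4.2],6],
    [[0,0,0],[0,2.0,4.2],6],
    [[0,0,0],[0,1.9,4.3],6]
  ]
}}

```text
clock: 9.6
tcp_pos: [0.6783, -0.0448, 0.2484]
orientation: [0.707, -0.028, 0.706, 0.028]
wrist_force: [1.4, -1.5, 0.5]
finger_gap: 0.0602
```

Call:
{"op": "step_arm", "data": {
  "targets": [
    [[1.6,0,0],[0,0,0],6],
    [[0,0,0],[0,0,0],6],
    [[0,0,0],[0,0,0],6],
    [[0,0,0],[0,0,0],6],
    [[0,0,0],[0,0,0],6],
    [[0,0,0],[0,0,0],6],
    [[0,0,0],[0,0,0],6],
    [[0,0,0],[0,0,0],6],
    [[0,0,0],[0,0,0],6],
    [[0,0,0],[0,0,0],6]
  ]
}}

```text
clock: 10.6
tcp_pos: [0.6769, -0.046, 0.2483]
orientation: [0.707, -0.018, 0.707, 0.018]
wrist_force: [-0.0, -0.5, -0.4]
finger_gap: 0.0598
```

```bash
python3 look.py t4
python3 - <<'E'
from h import *
s=get_state(); print(rot(s['orientation']).round(3))
im=read_camera('wrist'); cv2.imwrite('pics/w5.png',im[:,:,::-1])
for P in [[.6777,-.0452,.188],[.6777,-.0452,.164],[.6777,-.0452,.176]]:print(proj('wrist',P,s))
r=silhouettes('wrist','knob')
for q in r[:2]: print(q['p'],q['extent'])
i=im.astype(int); M=(i[...,0]>130)&(i[...,1]<70)&(i[...,2]<70); k=cv2.connectedComponentsWithStats(M.astype(np.uint8)); print(k[2][1:][k[2][1:,4]>100],)
E
```

```text
10.6 [ 0.67688284 -0.04597816  0.24827415] 0.05977241185558811 [-0.03 -0.53 -0.45] [ 0.02 -0.03  0.05]
[[-0.    -0.051  0.999]
 [ 0.     0.999  0.051]
 [-1.     0.    -0.   ]]
[[276.42281996 237.84542713]]
[[276.20789612 226.61321589]]
[[276.31000118 231.94778547]]
0.82 [256.1, 211.9, 38.0, 38.9]
[[255 214  38  39 938]]Traceback (most recent call last):
  File "look.py", line 10, in <module>
    j=1+k[2][1:,4].argmax(); msk=(k[1]==j).astype(np.uint8)
        ~~~~~~~~~~~~~~~~~^^
ValueError: attempt to get argmax of an empty sequence
```

View pics/w5.png

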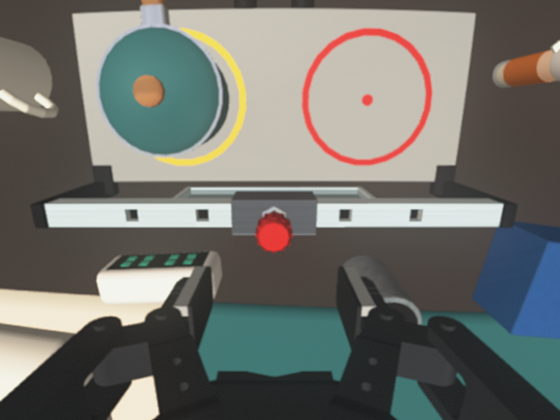

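View pics/t4.png

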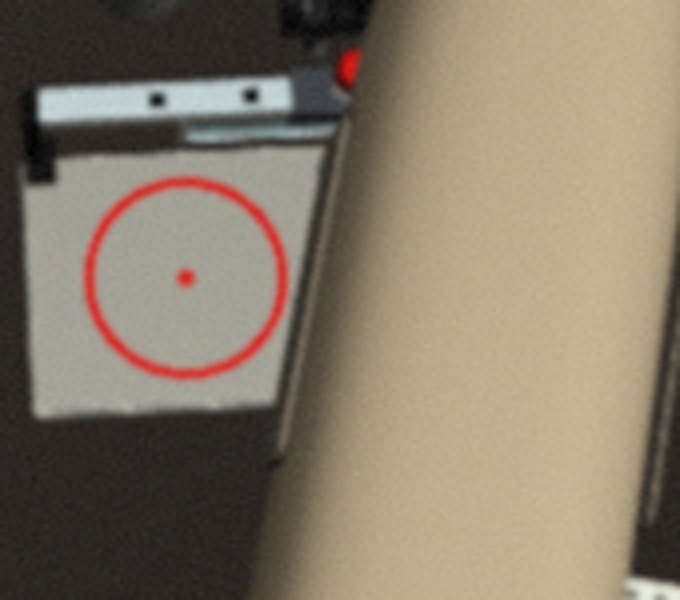

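Run:
```python
from h import *
from scipy.optimize import least_squares
s=get_state(); im=read_camera('wrist').astype(int); r,g,b=im[...,0],im[...,1],im[...,2]
print('pan',onz('wrist',(148,91),.126,s))
Y=(r>150)&(g>120)&(b<110)&(g-b>80)&(r-g<90); Y[180:]=0; Y[:,:60]=0;Y[:,260:]=0
ys,xs=np.nonzero(Y); P=np.array([onz('wrist',(x,y),.03,s)[:2] for x,y in zip(xs,ys)])
q=least_squares(lambda p:np.hypot(P[:,0]-p[0],P[:,1]-p[1])-.0665,[.584,-.15],loss='soft_l1',f_scale=.003); print('ring',len(xs),q.x,np.abs(q.fun).mean())
print('red dot',onz('wrist',(367,100),.03,s))
print('knob',onz('wrist',(274,233),.176,s))
T=(g>70)&(r<90)&(g-r>30); T[170:]=0
ys,xs=np.nonzero(T); print('lid',onz('wrist',((xs.min()+xs.max())/2,(ys.min()+ys.max())/2),.095,s))
```

```text
pan [ 0.5834471  -0.15093421  0.126     ]
ring 1022 [ 0.58438221 -0.15211166] 0.001332024705420516
red dot [0.57440574 0.0477629  0.03      ]
knob [ 0.67857748 -0.04682528  0.176     ]
lid [ 0.58057941 -0.1537298   0.095     ]
```

Call:
{"op": "step_arm", "data": {
  "targets": [
    [[0,0,0],[3.0,-0.1,0.1],6],
    [[0,0,0],[3.0,0,0],6],
    [[0,0,0],[2.0,0,0],6],
    [[0,0,0],[1.1,0,0],6],
    [[0,0,0],[0,0,0],5],
    [[0,0,0],[0,0,0],3.5],
    [[0,0,0],[0,0,0],1.8],
    [[0,0,0],[0,0,0],1.8],
    [[0,0,0],[0,0,0],1.8],
    [[0,0,0],[0,0,0],1.8]
  ],
  "force": 40
}}

```text
clock: 11.8
tcp_pos: [0.6789, -0.0471, 0.1591]
orientation: [0.708, -0.018, 0.706, 0.018]
wrist_force: [0.1, 0.5, 6.0]
finger_gap: 0.0223
```

Call:
{"op": "step_arm", "data": {
  "targets": [
    [[0,0,0],[0,0,0],1.8],
    [[0,0,0],[0,0,0],1.8],
    [[0,0,0],[0,0,0],1.8],
    [[0,0,0],[0,0,0],1.8],
    [[0,0,0],[0,0,0],1.8],
    [[0,0,0],[0,0,0],1.8],
    [[0,0,0],[0,0,0],1.8],
    [[0,0,0],[0,0,0],1.8],
    [[0,0,0],[0,0,0],1.8],
    [[0,0,0],[0,0,0],1.8]
  ]
}}

```text
clock: 12.8
tcp_pos: [0.6789, -0.0471, 0.1591]
orientation: [0.708, -0.018, 0.706, 0.018]
wrist_force: [0.3, -0.4, 6.7]
finger_gap: 0.0228
```

Run:
```python
from h import *
s=get_state(); print(s['clock'],s['tcp_pos'],s['finger_gap'],s['wrist_force'].round(2),s['ft_torque'].round(2))
im=read_camera('wrist'); cv2.imwrite('pics/w6.png',im[:,:,::-1])
```

```text
12.8 [ 0.67891646 -0.04705402  0.15910508] 0.022755088496235743 [ 0.3  -0.36  6.69] [ 0.1   0.07 -0.01]
```

View pics/w6.png

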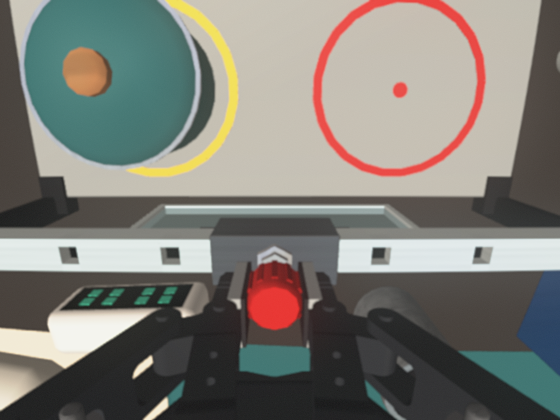

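Call:
{"op": "step_arm", "data": {
  "targets": [
    [[0,0,0],[-0.3,0,0],1.8],
    [[0,0,0],[-0.3,0,0],1.8],
    [[0,0,0],[-0.3,0,0],1.8],
    [[0,0,0],[-0.3,0,0],1.8],
    [[0,0,0],[-0.3,0,0],1.8],
    [[0,0,0],[0,0,0],1.8],
    [[0,0,0],[0,0,0],1.8],
    [[0,0,0],[0,0,0],1.8],
    [[0,0,0],[0,0,0],1.8],
    [[0,0,0],[0,0,0],1.8]
  ],
  "force": 40
}}

```text
clock: 13.85
tcp_pos: [0.6786, -0.047, 0.1709]
orientation: [0.707, -0.018, 0.707, 0.018]
wrist_force: [5.8, -0.6, -8.0]
finger_gap: 0.0228
```

Run:
```python
from h import *
s=get_state(); print(s['clock'],s['tcp_pos'],s['finger_gap'],s['wrist_force'].round(2),s['ft_torque'].round(2))
im=read_camera('wrist'); cv2.imwrite('pics/w7.png',im[:,:,::-1])
```

```text
13.85 [ 0.67856904 -0.04699371  0.17094016] 0.02275889746533291 [ 5.8  -0.59 -7.97] [-0.11 -1.17  0.04]
```

View pics/w7.png

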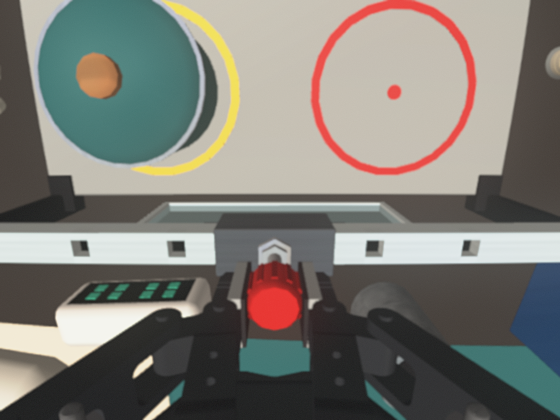

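Call:
{"op": "step_arm", "data": {
  "targets": [
    [[0,0,0],[0,-0.4,0],1.8],
    [[0,0,0],[0,-0.8,0],1.8],
    [[0,0,0],[0,-0.9,0],1.8],
    [[0,0,0],[0,-0.9,0],1.8],
    [[0,0,0],[0,-0.9,0],1.8],
    [[0,0,0],[0,-0.9,0],1.8],
    [[0,0,0],[0,-0.8,0],1.8],
    [[0,0,0],[0,-0.4,0],1.8],
    [[0,0,0],[0,0,0],1.8],
    [[0,0,0],[0,0,0],1.8]
  ]
}}

```text
clock: 14.9
tcp_pos: [0.6817, -0.1071, 0.1707]
orientation: [0.707, -0.018, 0.707, 0.018]
wrist_force: [5.8, -0.9, -8.0]
finger_gap: 0.0227
```

Run:
```python
from h import *
s=get_state(); print(s['clock'],s['tcp_pos'],s['finger_gap'],s['wrist_force'].round(2),s['ft_torque'].round(2))
d=s['tcp_pos']-np.array([.67857,-.04699,.17094]); print(d@rot(s['orientation']))
im=read_camera('wrist'); cv2.imwrite('pics/w8.png',im[:,:,::-1])
```

```text
14.9 [ 0.68167006 -0.10712544  0.17073434] 0.022707907170864714 [ 5.76 -0.9  -7.98] [-0.19 -1.2   0.04]
[ 1.83969037e-04 -6.02153561e-02  2.82454333e-05]
```

View pics/w8.png

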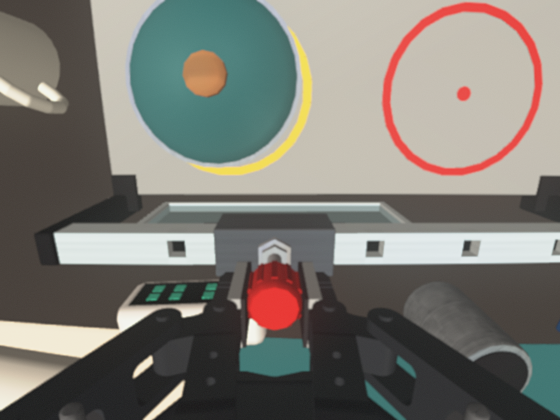

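Call:
{"op": "step_arm", "data": {
  "targets": [
    [[0,0,0],[0.3,0,0],1.8],
    [[0,0,0],[0.3,0,0],1.8],
    [[0,0,0],[0.3,0,0],1.8],
    [[0,0,0],[0.3,0,0],1.8],
    [[0,0,0],[0.3,0,0],1.8],
    [[0,0,0],[0.1,0,0],1.8],
    [[0,0,0],[0,0,0],1.8],
    [[0,0,0],[0,0,0],1.8],
    [[0,0,0],[0,0,0],1.8],
    [[0,0,0],[0,0,0],1.8]
  ]
}}

```text
clock: 15.95
tcp_pos: [0.682, -0.1071, 0.1591]
orientation: [0.708, -0.018, 0.706, 0.018]
wrist_force: [0.1, -0.3, 6.9]
finger_gap: 0.023
```

Run:
```python
from h import *
s=get_state(); print(s['clock'],s['tcp_pos'],s['finger_gap'],s['wrist_force'].round(2),s['ft_torque'].round(2))
d=s['tcp_pos']-np.array([.67892,-.04705,.15911]); print(d@rot(s['orientation']))
im=read_camera('wrist'); cv2.imwrite('pics/w9.png',im[:,:,::-1])
print('pan', onz('wrist',(190,70),.126,s))
im=read_camera('scene')[140:300,80:320]; cv2.imwrite('pics/s9.png',cv2.resize(im[:,:,::-1],None,fx=3.3,fy=3.3))
```

```text
15.95 [ 0.68199516 -0.10712482  0.15908733] 0.023020085832440546 [ 0.11 -0.3   6.88] [ 0.03 -0.04 -0.  ]
[ 9.56623639e-05 -6.01534018e-02 -4.23333547e-06]
pan [ 0.58378916 -0.15615807  0.126     ]
```

View pics/w9.png

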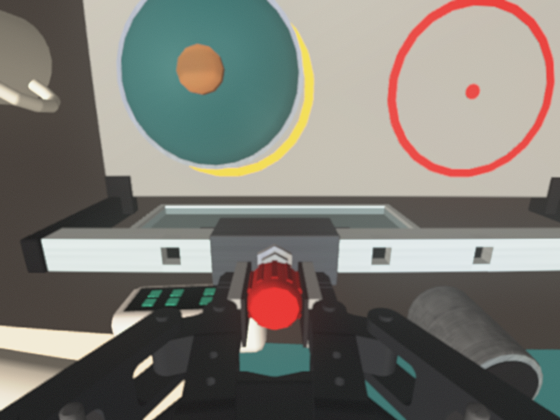

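View pics/s9.png

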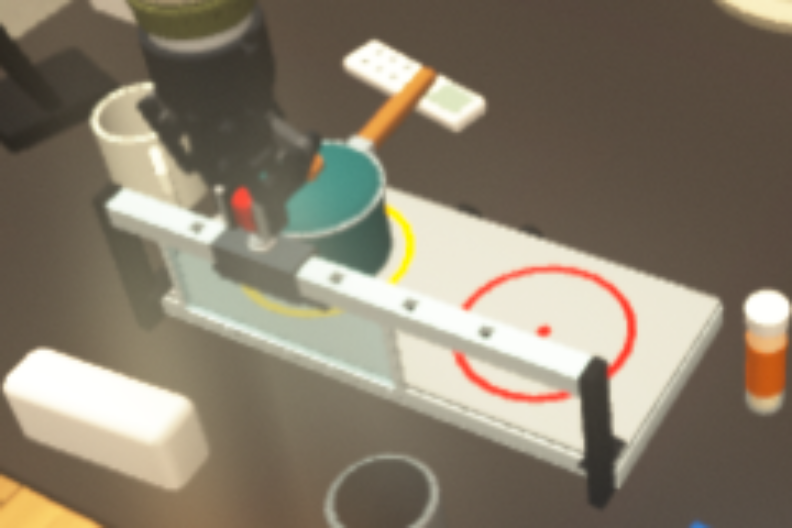

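Run:
```python
from h import *
s=get_state(); print('pan', onz('wrist',(200,69),.126,s),s['wrist_force'],s['finger_gap'])
print(hand_in())
```

```text
pan [ 0.583096   -0.15105974  0.126     ] [ 0.01816623 -0.37845872  7.48930175] 0.022510108906155766
the job is handed in; nothing more can be done
None
```

The job is done and handed in at about 16 s on the robot's clock; `hand_in()` reports no verdict.

- **Pan:** I gripped it by the handle, slid it about 200 mm to the right into the yellow ring and released it. My last wrist-camera reading put it at (0.583, -0.151), against a ring centre of about (0.584, -0.152).
- **Guard:** I gripped the red knob and pulled it up 11.8 mm; the wrist force then read 8.0 N, about what the spring should give there. I slid the guard 60.2 mm to the right and let the pin down.
- **Pin and grip:** The tool came back within 0.1 mm of its height when the pin was first home. The fingers still hold the knob with a 40 N grip setting and about 7 N of push downwards.

No check failed. The camera readings of the pan disagreed by 3 to 5 mm, well inside the 18 mm limit. One of them, taken at a roughly guessed pixel, read y = -0.156; re-picked at the lid knob it gave -0.151. I did not measure the bystanders' positions at the end. The last pictures show only some of them, and those look undisturbed.

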